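# Find the loose note clip in the cash tray and snap it home

## Robot

A 6-joint arm with a two-finger parallel gripper is mounted at the origin on a cart in front of the work surface, level with it; the furniture and walls round the work are solid. World frame = base frame: x ahead of the robot, y to its left, z up, the work surface at z = 0. Lengths are in mm, angles in rad, forces in N, time in s.
With the tool pointing down it reaches from about 350 to 875 mm from the base axis. Payload 4.2 kg.
Tool frame: the origin (TCP) lies midway between the tips of the shut fingers; the grasp point (between the pads) lies 19 mm behind it (tcp_to_grasp is the distance from the TCP to the grasp point, in mm); z points along the fingers, y is the line along which they close (so a half turn about z gives the same grasp; the last joint's range is limited). The gripper opens to 85 mm and grips with 20 to 120 N. Pads are 22 mm wide; open, the fingers measure 114 mm over their backs; the gripper's body (76 mm by 85 mm) begins 54 mm behind the grasp point. The pads swing forward as they close: fully open they stand 13 mm farther back than shut.
Start: joints at [1.482, 0.385, 0.008, 0, -1.194, -0.259], TCP at [212.986, 587.568, 231.312] pointing down, gripper open.
Joint ranges: [-3.14, 3.14], [-1.21, 2.06], [-1.07, 1.41], [-3.16, 2.05], [-2.99, -0.16], [-3.1, 3.1]. Speed limits (rad/s): [2.79, 2.79, 3.14, 3.14, 3.14, 3.14].

## Interface

Orientations are given as a unit quaternion [x, y, z, w].
In Python, from bench import read_state, get_image, job_done, tcp_to_grasp gives the robot as it stands.
- The arm moves only by the tool jog_arm, never from a script. Its argument "plan" is a list of rows, each a list of 3 entries, a list of its own where there are three numbers: the finger opening in mm, from 0 to 85.4, then the shift along the tool's x, y, z as a fraction of full scale, then the turn, a rotation vector about the tool's x, y, z as a fraction of full scale. A call has 1 to 10 rows; each row is the pose to reach, as a shift and turn from the pose commanded when the call began, along the tool's axes at that moment; what a row does not reach only later rows make up. Full scale, the value 1, is 0.1 m for a shift and 60 degrees for a turn. A row lasts 1/8 s, in which the tool goes at most 62.5 mm and 10.7 degrees, less where a joint would pass 70% of its speed; a pose out of reach is approached as far as the arm can. A call with a number of a shift or a turn outside -1 to 1 is refused whole. A call with a gripper value outside its range is refused whole. The fingers move at their own pace and stop on an object; the grip force is fixed at half the most. Time passes only in rows, so rows that repeat a pose let the fingers close. It gives the time, the measured TCP pose, the force, the opening and the grip force at its end, in the units of the state.
- read_state(): the state, without advancing time (a new reading comes with each control period).
- get_image(name): name is "side" or "top"; returns a dict with "img" (384x512x3 uint8, red, green, blue), "range_z" (384x512 float32, mm along the optical axis (not along the pixel's ray), 0 where there is no reading), "intrinsics" (3x3 intrinsics, pixels), "distortion" ([k1, k2, p1, p2, k3] as OpenCV has them; the pictures are not rectified), "extrinsics" (4x4, takes a point from camera to world coordinates). Camera axes: x right, y down, z forward; pixel columns grow to the right and rows downward; lengths in mm; the calibration is good to about 2 mm. A picture is of the moment at which its call begins.
- job_done(): hands the job in; it is judged then, once.
The state is a dict: "clock": time; "joints": joint angles; "joint_vel": joint speeds; "joint_efforts": joint torques, N m; "position": TCP position; "ee_rot": TCP orientation; "contact_force": force on the tool from outside, world axes, zero at the start; "wrist_torque": the same for the moment, N m; "gripper_width": finger opening in mm; "grasp_force": force on a finger pad.
Only numpy, scipy, OpenCV 4.12 (cv2) and the standard library are available. Lean on these libraries where they do the work, as an engineer would, in place of code of your own. Each camera call takes 0.05 s, during which the arm holds its last target. There are 200 camera calls.

## Task

One of the three note clips in the cash tray has jumped out of its catch. Find it by pressing the steel leaves one after another at mid-span, gently and steadily with about 6 N (a leaf kinks at twice that), and seeing how far they bend: a sound one gives only a millimetre or two, the loose one far more. Push only the loose clip's heel straight down until it snaps home, then press its leaf again with about 6 N to make sure it now holds, let go, and leave the sound clips' heels and everything else on the table alone.

Things in the scene. Friction and masses are not known exactly. Their poses are not given: they have to be found in the camera images.
- cash_tray: black plastic cash tray, 310 x 272 mm, walls 54 mm high, fixed on the table. Origin: centre of its underside; x points to its back, z up. Four coin cups in front; behind them three open note bays, 84 mm wide between low walls 38 mm high; a bridge across the back carries three note clips, one over the middle of each bay, 88 mm apart (which clip is in which bay varies).
- clip_a: black socket of note clip a, fixed on the tray's bridge, 56 x 45 mm. Origin: at table height under the clip's pivot pin, 100 mm behind the tray's centre; x points to the tray's back, z up. Pin 49.5 mm above the origin. At 6 N on mid-span the leaf of a clip that is home gives 1 to 2 mm (0.2 to 0.35 mm/N), that of a clip out of its catch about 9 mm (2 mm/N beyond that).
- clip_a_leaf: spring-steel leaf of note clip a: a nearly level strip 104 x 24 x 2 mm, a cantilever reaching forward (-x) over the open bay. Origin: on its upper face at mid-span, where it is pressed, 58 mm in front of the pin and 50 to 58 mm above the table (each leaf has its own set: its height tells nothing). It springs back when let go. Over 12 N kinks it.
- clip_a_heel: grey root of note clip a. Origin: centre of the ribbed top of its heel pad (22 mm along x, 33 along y), 38 mm behind the pin, 58 to 63 mm above the table (the pads are worn to different heights and slopes: neither tells whether it is home). Pushed straight down with 13 to 18 N a loose heel goes 4 mm down, snaps under its catch, hard on its stop, and stays; over 30 N breaks it.
- clip_b: black socket of note clip b, fixed on the tray's bridge, 56 x 45 mm. Origin: at table height under the clip's pivot pin, 100 mm behind the tray's centre; x points to the tray's back, z up. Pin 49.5 mm above the origin. At 6 N on mid-span the leaf of a clip that is home gives 1 to 2 mm (0.2 to 0.35 mm/N), that of a clip out of its catch about 9 mm (2 mm/N beyond that).
- clip_b_leaf: spring-steel leaf of note clip b: a nearly level strip 104 x 24 x 2 mm, a cantilever reaching forward (-x) over the open bay. Origin: on its upper face at mid-span, where it is pressed, 58 mm in front of the pin and 50 to 58 mm above the table (each leaf has its own set: its height tells nothing). It springs back when let go. Over 12 N kinks it.
- clip_b_heel: grey root of note clip b. Origin: centre of the ribbed top of its heel pad (22 mm along x, 33 along y), 38 mm behind the pin, 58 to 63 mm above the table (the pads are worn to different heights and slopes: neither tells whether it is home). Pushed straight down with 13 to 18 N a loose heel goes 4 mm down, snaps under its catch, hard on its stop, and stays; over 30 N breaks it.
- clip_c: black socket of note clip c, fixed on the tray's bridge, 56 x 45 mm. Origin: at table height under the clip's pivot pin, 100 mm behind the tray's centre; x points to the tray's back, z up. Pin 49.5 mm above the origin. At 6 N on mid-span the leaf of a clip that is home gives 1 to 2 mm (0.2 to 0.35 mm/N), that of a clip out of its catch about 9 mm (2 mm/N beyond that).
- clip_c_leaf: spring-steel leaf of note clip c: a nearly level strip 104 x 24 x 2 mm, a cantilever reaching forward (-x) over the open bay. Origin: on its upper face at mid-span, where it is pressed, 58 mm in front of the pin and 50 to 58 mm above the table (each leaf has its own set: its height tells nothing). It springs back when let go. Over 12 N kinks it.
- clip_c_heel: grey root of note clip c. Origin: centre of the ribbed top of its heel pad (22 mm along x, 33 along y), 38 mm behind the pin, 58 to 63 mm above the table (the pads are worn to different heights and slopes: neither tells whether it is home). Pushed straight down with 13 to 18 N a loose heel goes 4 mm down, snaps under its catch, hard on its stop, and stays; over 30 N breaks it.
- beer_mats: stack of square beer mats, 101 x 101 x 13 mm; leave it where it is. Origin: centre of its underside.
- beer_bottle: brown beer bottle, 62 mm across, 228 mm high; leave it where it is. Origin: centre of its underside.
- kitchen_roll: white kitchen roll standing on end, 94 x 103 x 228 mm; leave it where it is. Origin: centre of its underside.
- marker_pen: white marker pen with a black cap, lying, 17 x 132 x 17 mm; leave it where it is. Origin: centre of its underside.
- tumbler_b: clear glass tumbler, 81 mm across, 93 mm high, the one nearer the beer bottle; leave it where it is. Origin: centre of its underside.

How it is judged:
By the outcome, as a careful person would: the job done as asked, in the order asked, and still so for the second after the job is handed in, with the robot touching nothing.
It also fails if it takes over 72 s, if anything falls off the work surface, if the arm or the gripper's body presses on something with over 40 N, if the wrist force passes 120 N, or if a joint passes its speed limit or range.

## Working session

There is one attempt and no reset: what is moved stays moved. The work goes in short steps, Python scripts to look and compute and a tool call to move; the robot and the scene stay as the last step left them, time stands still between calls to the robot, and variables do not carry over. Pictures are saved under pics/ and viewed, at most 10 in all, crops included, and the job is handed in when it is done.

Besides the shell and the picture viewer there is one more tool, called after "Call:" as name(argument=value, ...), one argument or row to a line, values as JSON. jog_arm: Moves the arm, as the interface text tells. Its arguments: {"type":"object","properties":{"plan":{"type":"array"}},"required":["plan"]}

```bash
mkdir -p pics; cat > h.py <<'E'
import numpy as np, cv2
from bench import *
def world(d,px,z=None):
    K,D,E=map(np.array,(d["intrinsics"],d["distortion"],d["extrinsics"]))
    p=cv2.undistortPoints(np.array(px,float).reshape(-1,1,2),K.astype(float),D.astype(float))[:,0]
    r=np.c_[p,np.ones(len(p))]
    if z is None:
        s=np.array([d["range_z"][int(round(v)),int(round(u))] for u,v in px])
    else:
        s=(z-E[2,3])/(r@E[2,:3])
    return (r*s[:,None])@E[:3,:3].T+E[:3,3]
def cloud(d):
    h,w=d["range_z"].shape
    u,v=np.meshgrid(np.arange(w),np.arange(h))
    px=np.c_[u.ravel(),v.ravel()]
    P=world(d,px).reshape(h,w,3); P[d["range_z"]==0]=np.nan
    return P
E
python3 - <<'E'
from h import *
for n in("top","side"):
    d=get_image(n); np.savez(n+".npz",**d)
    cv2.imwrite(f"pics/{n}0.png",cv2.resize(d["img"][:,:,::-1],(800,600)))
    print(n,np.round(d["extrinsics"],2).tolist(),(d["range_z"]==0).mean())
s=read_state();print(s)
print(tcp_to_grasp)
E
```

```text
top [[0.01, -1.0, 0.05, 605.56], [-1.0, -0.01, -0.02, -39.51], [0.02, -0.05, -1.0, 929.45], [0.0, 0.0, 0.0, 1.0]] 0.003992716471354167
side [[-1.0, 0.01, -0.02, 670.65], [0.02, 0.66, -0.75, 788.34], [0.01, -0.75, -0.66, 772.41], [0.0, 0.0, 0.0, 1.0]] 0.0039520263671875
{'clock': 0.1, 'joints': array([ 1.48162901e+00,  3.85483039e-01,  6.78793605e-03, -4.45360582e-04,
       -1.19400900e+00, -2.58630329e-01]), 'joint_vel': array([ 0.00025855, -0.00098649,  0.00159811,  0.00135902,  0.00010777,
        0.00058106]), 'joint_efforts': array([-5.04919080e-04, -3.93315697e+01,  1.88929224e+01,  4.19789493e+00,
       -2.58510707e-03,  5.84619329e-06]), 'position': array([212.80371227, 587.10899316, 230.33735757]), 'ee_rot': array([ 9.84902983e-01, -1.73104483e-01, -1.25510922e-04,  9.67984854e-04]), 'contact_force': array([-0.31286436, -0.85894457, -0.23933054]), 'wrist_torque': array([0.00051466, 0.03971621, 0.00668566]), 'grasp_force': 0.0, 'gripper_width': 85.02587117446481}
18.700000000000003
```

View pics/top0.png

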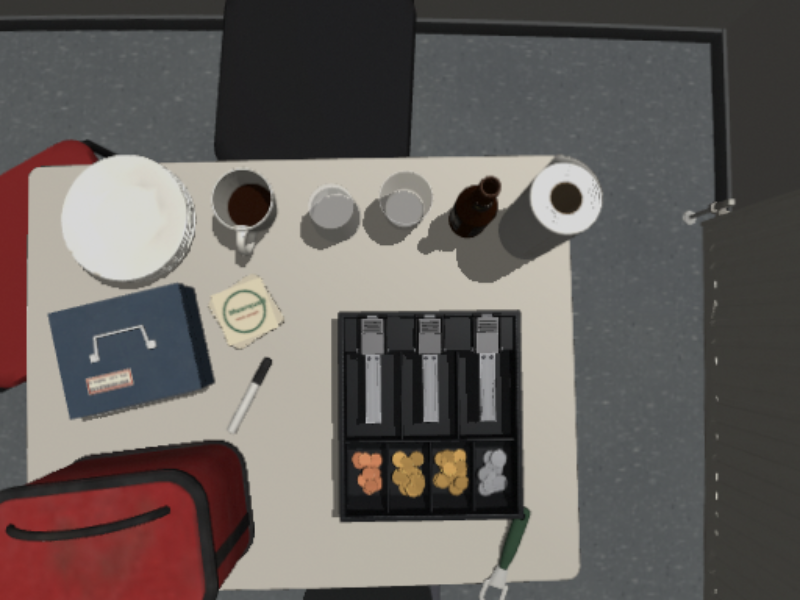

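View pics/side0.png

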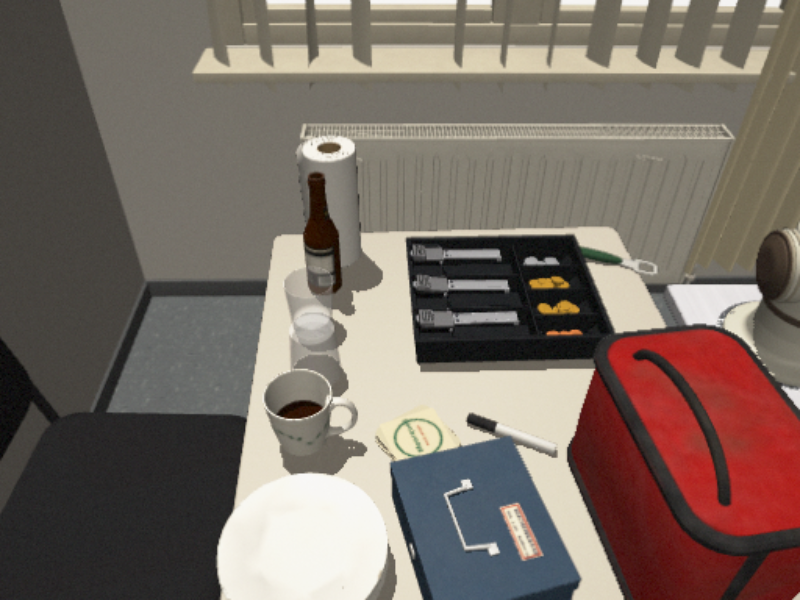

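The top picture shows the tray with three bright leaves at about (373,388), (431,388) and (487,388) in the 800x600 view, and the heels above them at y≈325. The side view agrees, with the bottle and roll behind the tray.

```bash
python3 - <<'E'
from h import *
d=dict(np.load("top.npz")); P=cloud(d); g=d["img"].astype(int)
b=g.max(2); sat=b-g.min(2)
u0,u1,v0,v1=[int(x*.64) for x in(335,525,305,440)]
sub=np.zeros(b.shape,np.uint8); sub[v0:v1,u0:u1]=((b>75)&(sat<25))[v0:v1,u0:u1]
n,l,st,c=cv2.connectedComponentsWithStats(sub)
for i in range(1,n):
    if st[i,4]>60:
        m=l==i; Q=P[m]; Q=Q[~np.isnan(Q[:,0])]
        print(st[i],c[i].round(1),Q.min(0).round(),Q.max(0).round(),np.median(Q,0).round(1))
        # profile along x
        for x in np.arange(Q[:,0].min(),Q[:,0].max(),8):
            q=Q[(Q[:,0]>=x)&(Q[:,0]<x+8)]
            print(int(x),len(q),q[:,1].min().round(),q[:,1].max().round(),np.median(q,0).round(1),int(b[m][(P[m][:,0]>=x)&(P[m][:,0]<x+8)].mean()))
# tray walls: points height 48-60
m=(abs(P[...,2]-54)<4)&(b<60); q=P[m]; q=q[(q[:,0]<800)&(q[:,0]>250)&(q[:,1]<150)]
print(cv2.minAreaRect(q[:,:2].astype(np.float32)))
cv2.imwrite("pics/crop.png",cv2.resize(d["img"][190:290,210:340,::-1],(780,600),interpolation=cv2.INTER_CUBIC))
E
```

```text
[214 195 122  86 949] [275.9 213.1] [ 423. -256.   -5.] [641.  55.  58.] [ 6.307e+02 -1.009e+02 -1.000e-01]
423 11 -256.0 51.0 [427.7  48.8  -0.5] 120
431 11 -256.0 52.0 [435.6  48.5  -0.5] 124
439 12 -256.0 52.0 [ 4.431e+02 -9.570e+01 -4.000e-01] 124
447 13 -255.0 52.0 [ 450.8 -240.2    0.9] 124
455 12 -256.0 52.0 [458.6 -95.8   0.9] 125
463 15 -255.0 52.0 [466.7  49.2   0.5] 124
471 13 -256.0 52.0 [ 476.2 -240.4    0.8] 125
479 12 -255.0 52.0 [483.5 -95.4   0.9] 128
487 15 -256.0 52.0 [ 491.2 -240.6    0.5] 128
495 12 -256.0 52.0 [ 498.8 -101.5   -0.6] 126
503 13 -256.0 53.0 [ 5.063e+02 -2.379e+02 -5.000e-01] 130
511 18 -255.0 53.0 [ 5.143e+02 -2.377e+02 -2.000e-01] 125
519 17 -255.0 53.0 [ 524.  -237.4   -0. ] 123
527 15 -256.0 53.0 [ 5.316e+02 -2.379e+02 -2.000e-01] 125
535 15 -255.0 53.0 [ 5.392e+02 -2.376e+02 -4.000e-01] 132
543 15 -255.0 53.0 [ 546.8 -237.5    0.7] 127
551 15 -255.0 53.0 [ 554.6 -238.    -0.6] 133
559 17 -256.0 53.0 [ 5.622e+02 -2.379e+02 -5.000e-01] 129
567 18 -256.0 54.0 [ 571.9 -237.6   -0.6] 140
575 15 -255.0 54.0 [ 5.796e+02 -2.377e+02 -2.000e-01] 137
583
[... 2862 characters left out ...]
9.0 [ 511.8 -100.9   50.3] 137
516 27 -108.0 -89.0 [520.4 -98.6  51.5] 145
524 27 -108.0 -89.0 [527.4 -98.4  51.6] 144
532 36 -108.0 -86.0 [535.9 -98.3  51.7] 142
540 30 -108.0 -86.0 [544.2 -97.1  51.4] 141
548 32 -108.0 -86.0 [551.5 -97.   52.2] 142
556 29 -108.0 -81.0 [558.7 -95.7  52.3] 119
564 42 -113.0 -81.0 [568.3 -96.7  53.3] 113
572 43 -112.0 -81.0 [575.5 -95.4  53.9] 114
580 54 -112.0 -81.0 [584.8 -96.4  54.9] 114
588 38 -112.0 -81.0 [592.1 -95.1  55.5] 112
596 27 -111.0 -83.0 [599.2 -99.6  60.6] 97
604 29 -112.0 -83.0 [608.8 -94.6  61.2] 94
612 28 -111.0 -80.0 [614.8 -95.7  62.2] 112
((547.5535888671875, -96.55885314941406), (475.4315185546875, 280.29638671875), 1.4228575229644775)
```

View pics/crop.png

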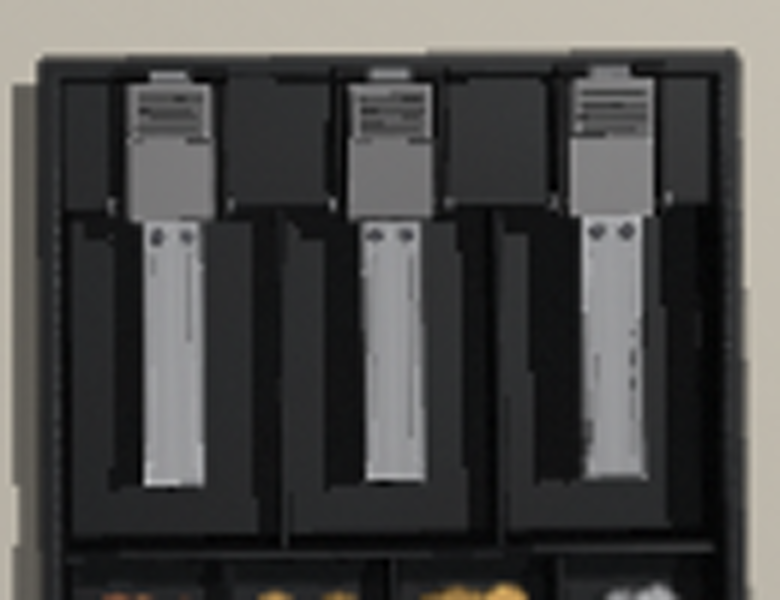

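```bash
python3 - <<'E'
from h import *
A=[cloud(dict(np.load(n+".npz"))).reshape(-1,3) for n in("top","side")]
P=np.vstack(A); P=P[~np.isnan(P[:,0])]
print("max z grid; rows x 100.., cols y")
ys=np.arange(-350,750,75); xs=np.arange(0,900,75); print(ys)
for x in xs:
    print(x,[int(np.percentile(q[:,2],99)) if len(q:=P[(P[:,0]>=x)&(P[:,0]<x+75)&(P[:,1]>=y)&(P[:,1]<y+75)])>5 else None for y in ys])
# heel neighbourhood heights from top view
T=A[0];T=T[~np.isnan(T[:,0])]
for yc,xc in((-8,606),(-96,608),(-185,610.5)):
    for x in range(-16,34,5):
        print(yc,x,[int(np.median(q[:,2])) if len(q:=T[(abs(T[:,0]-xc-x)<3)&(abs(T[:,1]-yc-y)<3)]) else None for y in range(-32,33,6)])
E
```

```text
max z grid; rows x 100.., cols y
[-350 -275 -200 -125  -50   25  100  175  250  325  400  475  550  625
  700]
0 [None, None, 5, 178, 219, 199, 5, None, None, None, None, None, None, None, None]
75 [None, None, 4, 9, 214, 203, -111, None, None, None, None, None, None, None, None]
150 [4, 12, 6, 3, 3, 3, 4, 3, 213, 213, 64, None, None, None, None]
225 [4, 20, 4, 4, 4, 3, 3, 216, 216, 217, 216, 211, None, None, None]
300 [3, 56, 56, 56, 56, 56, 3, 225, 256, 257, 244, 212, 2, None, None]
375 [4, 56, 42, 42, 43, 55, 3, 219, 215, 214, 213, 3, 2, None, None]
450 [4, 56, 54, 54, 57, 55, 15, 74, 77, 78, 77, 3, 2, None, -235]
525 [3, 56, 57, 61, 60, 55, 17, 60, 79, 81, 80, 4, 2, None, -235]
600 [4, 56, 63, 64, 62, 55, 15, 16, 77, 77, 77, 74, 2, None, -235]
675 [229, 230, 4, 3, 3, 86, 82, 93, 52, 52, 53, 2, 3, None, -235]
750 [230, 229, 228, 93, 93, 95, 95, 95, 52, 47, 51, 50, 2, None, -235]
825 [4, 4, 3, 93, 91, 3, 93, 95, 52, 52, 53, 3, 3, None, -235]
-8 -16 [44, 43, 52, 52, 53, 54, 54, 53, 52, 48, 42]
-8 -11 [43, 43, 51, 54, 55, 55, 56, 56, 53, 47, 42]
-8 -6 [42, 44, 51, 58, 58, 57, 58, 59,
[... 668 characters left out ...]
-96 14 [53, 52, 56, 57, 55, 53, 54, 56, 56, 55, 53]
-96 19 [54, 53, 52, 52, 53, 54, 54, 51, 52, 54, 53]
-96 24 [0, -1, 0, 0, 0, 0, 0, 0, 0, -1, 0]
-96 29 [0, 0, 0, 0, -1, 0, 0, 0, 0, 0, 0]
-185 -16 [43, 43, 52, 54, 54, 54, 53, 53, 52, 50, 44]
-185 -11 [44, 43, 52, 53, 58, 54, 58, 55, 55, 50, 43]
-185 -6 [41, 44, 53, 61, 61, 60, 60, 60, 59, 51, 44]
-185 -1 [42, 44, 51, 60, 61, 61, 60, 60, 60, 51, 43]
-185 4 [44, 44, 51, 61, 61, 61, 61, 61, 60, 51, 42]
-185 9 [43, 44, 50, 60, 60, 59, 61, 61, 58, 50, 42]
-185 14 [52, 52, 54, 54, 54, 54, 53, 54, 55, 55, 53]
-185 19 [52, 52, 54, 54, 52, 54, 52, 53, 51, 52, 53]
-185 24 [25, 3, 0, -1, 0, 0, 0, 0, 0, -1, 0]
-185 29 [0, 0, 0, -1, 0, 0, 0, 0, 0, 0, 0]
```

Call:
jog_arm(
  plan=[
    [0, [0, 0, -0.5], [0, 0, 0]],
    [0, [0, 0, -1], [0, 0, 0]],
    [0, [0, 0, -1], [0, 0, 0]],
  ],
)

```text
clock: 0.48
position: [213.6, 589.1, 336.3]
ee_rot: [0.985, -0.173, 0.0, -0.005]
contact_force: [-0.2, -0.0, -0.6]
gripper_width: 32.7
grasp_force: 0.0
```

Call:
jog_arm(
  plan=[
    [0, [0.3, 0.3, 0], [0, 0, 0]],
    [0, [0.65, 0.61, 0], [0, 0, 0]],
    [0, [0.97, 0.92, 0], [0, 0, 0]],
    [0, [0.97, 0.92, 0], [0, 0, 0]],
  ],
)

```text
clock: 0.98
position: [273.5, 465.4, 331.0]
ee_rot: [0.985, -0.174, -0.0, 0.001]
contact_force: [0.3, 1.3, 0.2]
gripper_width: 0.3
grasp_force: 0.0
```

Call:
jog_arm(
  plan=[
    [0, [0.3, 0.3, 0], [0, 0, 0]],
    [0, [0.65, 0.61, 0], [0, 0, 0]],
    [0, [0.97, 0.92, 0], [0, 0, 0]],
    [0, [0.97, 0.92, 0], [0, 0, 0]],
  ],
)

```text
clock: 1.48
position: [333.1, 347.0, 330.8]
ee_rot: [0.985, -0.174, -0.0, 0.0]
contact_force: [0.0, -0.2, 0.0]
gripper_width: 0.0
grasp_force: 0.0
```

Call:
jog_arm(
  plan=[
    [0, [0.3, 0.3, 0], [0, 0, 0]],
    [0, [0.65, 0.61, 0], [0, 0, 0]],
    [0, [0.97, 0.92, 0], [0, 0, 0]],
    [0, [0.97, 0.92, 0], [0, 0, 0]],
  ],
)

```text
clock: 1.98
position: [393.0, 228.2, 330.7]
ee_rot: [0.985, -0.174, -0.0, 0.0]
contact_force: [-0.2, 0.5, 0.0]
gripper_width: 0.2
grasp_force: 0.0
```

Call:
jog_arm(
  plan=[
    [0, [0.3, 0.3, 0], [0, 0, 0]],
    [0, [0.65, 0.61, 0], [0, 0, 0]],
    [0, [0.97, 0.92, 0], [0, 0, 0]],
    [0, [0.97, 0.92, 0], [0, 0, 0]],
  ],
)

```text
clock: 2.48
position: [453.2, 109.0, 330.4]
ee_rot: [0.985, -0.174, -0.001, 0.0]
contact_force: [-0.5, -0.1, 0.5]
gripper_width: -0.5
grasp_force: 0.0
```

Call:
jog_arm(
  plan=[
    [0, [0.3, 0.3, 0.2], [0, 0, -0.1]],
    [0, [0.65, 0.61, 0.6], [0, 0, -0.2]],
    [0, [0.97, 0.92, 1], [0, 0, -0.3]],
    [0, [0.97, 0.92, 1], [0, 0, -0.355]],
    [0, [0.97, 0.92, 1], [0, 0, -0.355]],
    [0, [0.97, 0.92, 1], [0, 0, -0.355]],
  ],
)

```text
clock: 3.22
position: [512.6, -8.7, 231.6]
ee_rot: [1.0, 0.013, 0.0, -0.0]
contact_force: [-0.9, -0.6, 0.8]
gripper_width: 0.5
grasp_force: 0.0
```

Call:
jog_arm(
  plan=[
    [0, [-0.026, 0.025, 0.4], [0, 0, 0]],
    [0, [-0.026, 0.025, 0.8], [0, 0, 0]],
    [0, [-0.026, 0.025, 1], [0, 0, 0]],
    [0, [-0.026, 0.025, 1], [0, 0, 0]],
  ],
)

```text
clock: 3.72
position: [509.0, -12.0, 130.6]
ee_rot: [1.0, 0.012, -0.001, 0.0]
contact_force: [0.7, 0.1, -0.1]
gripper_width: -0.3
grasp_force: 0.0
```

Call:
jog_arm(
  plan=[
    [0, [0, 0, 0.35], [0, 0, 0]],
    [0, [0, 0, 0.6], [0, 0, 0]],
    [0, [0, 0, 0.66], [0, 0, 0]],
    [0, [0, 0, 0.66], [0, 0, 0]],
    [0, [0, 0, 0.66], [0, 0, 0]],
  ],
)

```text
clock: 4.35
position: [510.8, -12.3, 66.8]
ee_rot: [1.0, 0.012, 0.002, -0.0]
contact_force: [-0.2, -0.0, 0.8]
gripper_width: -0.0
grasp_force: 0.0
```

```bash
python3 - <<'E'
from h import *
s=read_state();print(s["position"],s["contact_force"],s["joints"].round(2))
d=get_image("side"); np.savez("side1.npz",**d)
cv2.imwrite("pics/side1.png",cv2.resize(d["img"][100:250,230:430,::-1],(800,600),interpolation=cv2.INTER_CUBIC))
E
```

```text
[510.79029125 -12.31609178  66.81957644] [-0.22294615 -0.02059901  0.76910824] [ 0.29  0.38 -0.48  0.   -0.7   1.3 ]
```

View pics/side1.png

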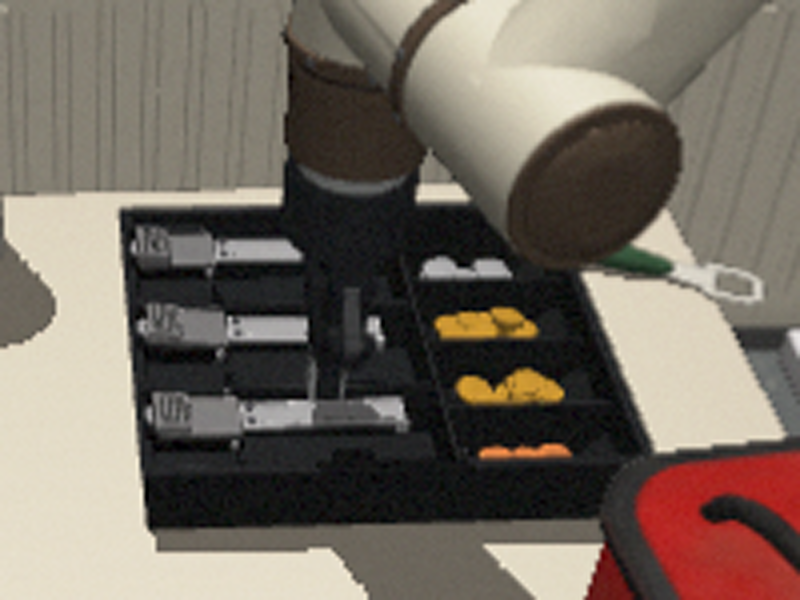

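The side crop shows the shut fingertips at about (330,400), straight over mid-span of the nearest leaf and clear of it. Now a slow approach.

Call:
jog_arm(
  plan=[
    [0, [0, 0, 0.03], [0, 0, 0]],
    [0, [0, 0, 0.06], [0, 0, 0]],
    [0, [0, 0, 0.08], [0, 0, 0]],
    [0, [0, 0, 0.08], [0, 0, 0]],
    [0, [0, 0, 0.08], [0, 0, 0]],
  ],
)

```text
clock: 5.03
position: [509.7, -12.8, 57.3]
ee_rot: [1.0, 0.012, -0.0, 0.0]
contact_force: [-0.7, 0.3, 1.0]
gripper_width: 0.3
grasp_force: 0.0
```

Call:
jog_arm(
  plan=[
    [0, [0, 0, 0.005], [0, 0, 0]],
    [0, [0, 0, 0.01], [0, 0, 0]],
    [0, [0, 0, 0.01], [0, 0, 0]],
  ],
)

```text
clock: 5.4
position: [509.6, -12.8, 56.3]
ee_rot: [1.0, 0.012, -0.0, 0.0]
contact_force: [-0.5, 0.5, 0.1]
gripper_width: -0.1
grasp_force: 0.0
```

Call:
jog_arm(
  plan=[
    [0, [0, 0, 0.005], [0, 0, 0]],
    [0, [0, 0, 0.01], [0, 0, 0]],
    [0, [0, 0, 0.01], [0, 0, 0]],
  ],
)

```text
clock: 5.78
position: [509.6, -12.8, 55.2]
ee_rot: [1.0, 0.012, -0.0, 0.0]
contact_force: [-0.1, -0.6, -0.1]
gripper_width: 0.4
grasp_force: 0.0
```

Call:
jog_arm(
  plan=[
    [0, [0, 0, 0.005], [0, 0, 0]],
    [0, [0, 0, 0.01], [0, 0, 0]],
    [0, [0, 0, 0.01], [0, 0, 0]],
  ],
)

```text
clock: 6.15
position: [509.6, -12.8, 54.3]
ee_rot: [1.0, 0.012, -0.0, 0.0]
contact_force: [-0.4, -0.9, -0.2]
gripper_width: 0.0
grasp_force: 0.3
```

Call:
jog_arm(
  plan=[
    [0, [0, 0, 0.005], [0, 0, 0]],
    [0, [0, 0, 0.01], [0, 0, 0]],
    [0, [0, 0, 0.01], [0, 0, 0]],
  ],
)

```text
clock: 6.52
position: [509.6, -12.7, 53.5]
ee_rot: [1.0, 0.012, 0.0, 0.0]
contact_force: [-1.2, -0.9, 2.5]
gripper_width: -0.1
grasp_force: 1.6
```

Call:
jog_arm(
  plan=[
    [0, [0, 0, 0.003], [0, 0, 0]],
    [0, [0, 0, 0.006], [0, 0, 0]],
    [0, [0, 0, 0.006], [0, 0, 0]],
  ],
)

```text
clock: 6.9
position: [509.6, -12.8, 53.0]
ee_rot: [1.0, 0.012, 0.0, 0.0]
contact_force: [-2.4, 1.3, 5.5]
gripper_width: -0.1
grasp_force: 2.8
```

Call:
jog_arm(
  plan=[
    [0, [0, 0, 0.002], [0, 0, 0]],
    [0, [0, 0, 0.002], [0, 0, 0]],
    [0, [0, 0, 0.002], [0, 0, 0]],
    [0, [0, 0, 0.002], [0, 0, 0]],
  ],
)

```text
clock: 7.4
position: [509.6, -12.8, 52.9]
ee_rot: [1.0, 0.012, 0.0, 0.0]
contact_force: [-2.5, -0.1, 6.7]
gripper_width: -0.2
grasp_force: 3.1
```

Call:
jog_arm(
  plan=[
    [0, [0, 0, 0], [0, 0, 0]],
    [0, [0, 0, 0], [0, 0, 0]],
  ],
)

```text
clock: 7.65
position: [509.7, -12.8, 52.9]
ee_rot: [1.0, 0.012, 0.0, 0.0]
contact_force: [-1.8, 0.9, 5.9]
gripper_width: -0.1
grasp_force: 3.1
```

Leaf L gives ~1.2 mm at 6 N: sound. On to the middle one.

Call:
jog_arm(
  plan=[
    [0, [0, 0, -0.05], [0, 0, 0]],
    [0, [0, 0, -0.15], [0, 0, 0]],
    [0, [0, 0.2, -0.2], [0, 0, 0]],
    [0, [0, 0.6, -0.2], [0, 0, 0]],
    [0, [0, 0.87, -0.2], [0, 0, 0]],
    [0, [0, 0.87, -0.2], [0, 0, 0]],
    [0, [0, 0.87, -0.1], [0, 0, 0]],
    [0, [0, 0.87, -0.05], [0, 0, 0]],
    [0, [0, 0.87, -0.03], [0, 0, 0]],
    [0, [0, 0.87, -0.03], [0, 0, 0]],
  ],
)

```text
clock: 8.9
position: [511.7, -99.3, 55.3]
ee_rot: [1.0, 0.012, -0.0, 0.0]
contact_force: [-0.5, 0.2, -1.0]
gripper_width: 0.3
grasp_force: 0.0
```

Call:
jog_arm(
  plan=[
    [0, [0, 0, 0.005], [0, 0, 0]],
    [0, [0, 0, 0.01], [0, 0, 0]],
    [0, [0, 0, 0.01], [0, 0, 0]],
  ],
)

```text
clock: 9.28
position: [511.8, -99.8, 54.6]
ee_rot: [1.0, 0.012, 0.0, -0.0]
contact_force: [0.2, -0.1, -0.2]
gripper_width: 0.2
grasp_force: 0.0
```

Call:
jog_arm(
  plan=[
    [0, [0, 0, 0.005], [0, 0, 0]],
    [0, [0, 0, 0.01], [0, 0, 0]],
    [0, [0, 0, 0.01], [0, 0, 0]],
  ],
)

```text
clock: 9.65
position: [511.7, -99.8, 53.5]
ee_rot: [1.0, 0.012, -0.0, 0.0]
contact_force: [-0.2, 0.2, 0.0]
gripper_width: -0.1
grasp_force: 0.0
```

Call:
jog_arm(
  plan=[
    [0, [0, 0, 0.005], [0, 0, 0]],
    [0, [0, 0, 0.01], [0, 0, 0]],
    [0, [0, 0, 0.01], [0, 0, 0]],
  ],
)

```text
clock: 10.02
position: [511.7, -99.7, 52.5]
ee_rot: [1.0, 0.012, -0.0, 0.0]
contact_force: [-0.3, 0.9, 0.0]
gripper_width: -0.3
grasp_force: 0.0
```

Call:
jog_arm(
  plan=[
    [0, [0, 0, 0.005], [0, 0, 0]],
    [0, [0, 0, 0.01], [0, 0, 0]],
    [0, [0, 0, 0.01], [0, 0, 0]],
  ],
)

```text
clock: 10.4
position: [511.7, -99.7, 51.6]
ee_rot: [1.0, 0.012, 0.0, 0.0]
contact_force: [0.3, -0.3, 0.8]
gripper_width: -0.2
grasp_force: 0.3
```

Call:
jog_arm(
  plan=[
    [0, [0, 0, 0.005], [0, 0, 0]],
    [0, [0, 0, 0.008], [0, 0, 0]],
    [0, [0, 0, 0.008], [0, 0, 0]],
  ],
)

```text
clock: 10.78
position: [511.7, -99.7, 50.8]
ee_rot: [1.0, 0.012, 0.0, 0.0]
contact_force: [-0.3, -0.7, 1.7]
gripper_width: 0.2
grasp_force: 1.0
```

Call:
jog_arm(
  plan=[
    [0, [0, 0, 0.003], [0, 0, 0]],
    [0, [0, 0, 0.006], [0, 0, 0]],
    [0, [0, 0, 0.006], [0, 0, 0]],
  ],
)

```text
clock: 11.15
position: [511.7, -99.7, 50.1]
ee_rot: [1.0, 0.012, 0.0, 0.0]
contact_force: [-0.6, -0.3, 2.9]
gripper_width: 0.0
grasp_force: 1.2
```

Call:
jog_arm(
  plan=[
    [0, [0, 0, 0.004], [0, 0, 0]],
    [0, [0, 0, 0.008], [0, 0, 0]],
    [0, [0, 0, 0.008], [0, 0, 0]],
  ],
)

```text
clock: 11.52
position: [511.7, -99.8, 49.4]
ee_rot: [1.0, 0.012, 0.0, 0.0]
contact_force: [-0.5, -0.6, 2.6]
gripper_width: 0.1
grasp_force: 1.5
```

Call:
jog_arm(
  plan=[
    [0, [0, 0, 0.004], [0, 0, 0]],
    [0, [0, 0, 0.008], [0, 0, 0]],
    [0, [0, 0, 0.008], [0, 0, 0]],
  ],
)

```text
clock: 11.9
position: [511.8, -99.7, 48.5]
ee_rot: [1.0, 0.012, 0.0, 0.0]
contact_force: [-1.5, 0.3, 3.4]
gripper_width: -0.1
grasp_force: 1.7
```

Already softening: this looks like the loose one. Continuing to ~6 N.

Call:
jog_arm(
  plan=[
    [0, [0, 0, 0.005], [0, 0, 0]],
    [0, [0, 0, 0.01], [0, 0, 0]],
    [0, [0, 0, 0.015], [0, 0, 0]],
    [0, [0, 0, 0.02], [0, 0, 0]],
    [0, [0, 0, 0.02], [0, 0, 0]],
  ],
)

```text
clock: 12.52
position: [511.8, -99.7, 46.6]
ee_rot: [1.0, 0.012, 0.0, 0.0]
contact_force: [-1.0, -0.9, 4.0]
gripper_width: -0.0
grasp_force: 2.3
```

Call:
jog_arm(
  plan=[
    [0, [0, 0, 0.005], [0, 0, 0]],
    [0, [0, 0, 0.01], [0, 0, 0]],
    [0, [0, 0, 0.015], [0, 0, 0]],
    [0, [0, 0, 0.02], [0, 0, 0]],
    [0, [0, 0, 0.02], [0, 0, 0]],
  ],
)

```text
clock: 13.15
position: [512.0, -99.7, 44.7]
ee_rot: [1.0, 0.012, 0.0, 0.0]
contact_force: [-1.7, -0.5, 5.8]
gripper_width: -0.0
grasp_force: 2.9
```

Call:
jog_arm(
  plan=[
    [0, [0, 0, 0.005], [0, 0, 0]],
    [0, [0, 0, 0.01], [0, 0, 0]],
    [0, [0, 0, 0.01], [0, 0, 0]],
    [0, [0, 0, 0.01], [0, 0, 0]],
  ],
)

```text
clock: 13.65
position: [512.1, -99.7, 43.9]
ee_rot: [1.0, 0.012, 0.0, 0.0]
contact_force: [-1.3, 0.2, 6.3]
gripper_width: -0.3
grasp_force: 3.2
```

Middle leaf: ~8 mm at 6 N, loose. I'll check the third one too for completeness.

Call:
jog_arm(
  plan=[
    [0, [0, 0, -0.06], [0, 0, 0]],
    [0, [0, 0, -0.2], [0, 0, 0]],
    [0, [0, 0.1, -0.28], [0, 0, 0]],
    [0, [0, 0.5, -0.28], [0, 0, 0]],
    [0, [0, 0.87, -0.28], [0, 0, 0]],
    [0, [0, 0.87, -0.28], [0, 0, 0]],
    [0, [0, 0.87, -0.18], [0, 0, 0]],
    [0, [0, 0.87, -0.13], [0, 0, 0]],
    [0, [0, 0.87, -0.12], [0, 0, 0]],
    [0, [0, 0.87, -0.12], [0, 0, 0]],
  ],
)

```text
clock: 14.9
position: [513.9, -186.2, 55.4]
ee_rot: [1.0, 0.012, -0.0, 0.0]
contact_force: [0.4, 0.2, 0.6]
gripper_width: 0.2
grasp_force: 0.0
```

Call:
jog_arm(
  plan=[
    [0, [0, 0, 0.005], [0, 0, 0]],
    [0, [0, 0, 0.01], [0, 0, 0]],
    [0, [0, 0, 0.01], [0, 0, 0]],
  ],
)

```text
clock: 15.28
position: [513.8, -186.7, 54.6]
ee_rot: [1.0, 0.012, 0.0, 0.0]
contact_force: [0.7, -0.4, -0.4]
gripper_width: 0.4
grasp_force: 0.0
```

Call:
jog_arm(
  plan=[
    [0, [0, 0, 0.005], [0, 0, 0]],
    [0, [0, 0, 0.01], [0, 0, 0]],
    [0, [0, 0, 0.01], [0, 0, 0]],
  ],
)

```text
clock: 15.65
position: [513.8, -186.7, 53.5]
ee_rot: [1.0, 0.012, -0.0, -0.0]
contact_force: [0.3, -0.1, -0.1]
gripper_width: 0.0
grasp_force: 0.0
```

Call:
jog_arm(
  plan=[
    [0, [0, 0, 0.005], [0, 0, 0]],
    [0, [0, 0, 0.01], [0, 0, 0]],
    [0, [0, 0, 0.01], [0, 0, 0]],
  ],
)

```text
clock: 16.02
position: [513.8, -186.7, 52.6]
ee_rot: [1.0, 0.012, 0.0, 0.0]
contact_force: [0.2, 0.7, 1.0]
gripper_width: -0.2
grasp_force: 0.4
```

Call:
jog_arm(
  plan=[
    [0, [0, 0, 0.004], [0, 0, 0]],
    [0, [0, 0, 0.008], [0, 0, 0]],
    [0, [0, 0, 0.008], [0, 0, 0]],
  ],
)

```text
clock: 16.4
position: [513.8, -186.7, 52.0]
ee_rot: [1.0, 0.012, 0.0, 0.0]
contact_force: [-0.6, 0.3, 3.4]
gripper_width: 0.2
grasp_force: 1.7
```

Call:
jog_arm(
  plan=[
    [0, [0, 0, 0.003], [0, 0, 0]],
    [0, [0, 0, 0.007], [0, 0, 0]],
    [0, [0, 0, 0.007], [0, 0, 0]],
    [0, [0, 0, 0.007], [0, 0, 0]],
  ],
)

```text
clock: 16.9
position: [513.9, -186.7, 51.4]
ee_rot: [1.0, 0.012, 0.0, 0.0]
contact_force: [-1.5, 0.4, 5.1]
gripper_width: -0.1
grasp_force: 2.9
```

Third gives ~1.3 mm: sound. Lift, and measure the middle heel pad more exactly.

Call:
jog_arm(
  plan=[
    [0, [0, 0, -0.06], [0, 0, 0]],
    [0, [0, 0, -0.25], [0, 0, 0]],
    [0, [0, 0, -0.35], [0, 0, 0]],
    [0, [0, -0.3, -0.4], [0, 0, 0]],
    [0, [0.3, -0.6, -0.4], [0, 0, 0]],
    [0, [0.6, -0.87, -0.4], [0, 0, 0]],
    [0, [0.95, -0.88, -0.4], [0, 0, 0]],
    [0, [0.95, -0.88, -0.4], [0, 0, 0]],
    [0, [0.95, -0.88, -0.4], [0, 0, 0]],
  ],
)

```text
clock: 18.02
position: [605.7, -96.5, 90.3]
ee_rot: [1.0, 0.012, -0.001, -0.0]
contact_force: [0.0, 0.7, -0.2]
gripper_width: -0.1
grasp_force: 0.0
```

```bash
python3 - <<'E'
from h import *
d=dict(np.load("top.npz"))
c=lambda u,v:(210+u/6-.5,190+v/6-.5)
# M pad: back edge 84, front edge(step) 138, left 348,right 432; leaf end 220..482
print(world(d,[c(390,84),c(390,138),c(348,110),c(432,110)],61.5).round(1).tolist())
print(world(d,[c(396,482)],49.5).round(1), world(d,[c(380,220)],53).round(1))
s=read_state();print(s["position"])
d=get_image("side")
cv2.imwrite("pics/side2.png",cv2.resize(d["img"][130:250,230:390,::-1],(800,600),interpolation=cv2.INTER_CUBIC))
E
```

```text
[[617.2, -95.7, 61.5], [595.8, -95.9, 61.5], [606.7, -79.2, 61.5], [607.1, -112.5, 61.5]]
[[ 458.5 -100.4   49.5]] [[563.  -92.8  53. ]]
[605.71683668 -96.48884095  90.32306706]
```

View pics/side2.png

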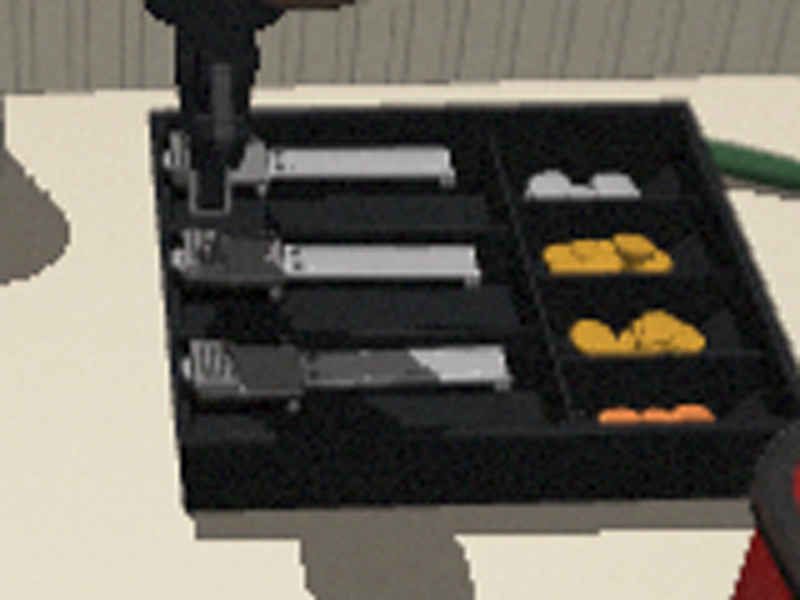

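The side crop shows the fingertips at (210,200), over the middle heel pad at (205,245); the measured pad centre (606.5,-96) matches the TCP. Pressing down.

Call:
jog_arm(
  plan=[
    [0, [0, 0, 0.1], [0, 0, 0]],
    [0, [0, 0, 0.2], [0, 0, 0]],
    [0, [0, 0, 0.25], [0, 0, 0]],
    [0, [0, 0, 0.25], [0, 0, 0]],
    [0, [0, 0, 0.25], [0, 0, 0]],
  ],
)

```text
clock: 18.7
position: [606.9, -96.5, 66.2]
ee_rot: [1.0, 0.012, 0.0, 0.0]
contact_force: [0.4, 0.2, 0.5]
gripper_width: 0.3
grasp_force: 0.0
```

Call:
jog_arm(
  plan=[
    [0, [0, 0, 0.005], [0, 0, 0]],
    [0, [0, 0, 0.01], [0, 0, 0]],
    [0, [0, 0, 0.015], [0, 0, 0]],
    [0, [0, 0, 0.02], [0, 0, 0]],
    [0, [0, 0, 0.02], [0, 0, 0]],
  ],
)

```text
clock: 19.32
position: [606.6, -96.5, 64.0]
ee_rot: [1.0, 0.012, -0.0, 0.0]
contact_force: [0.7, 0.3, -0.3]
gripper_width: 0.2
grasp_force: 0.0
```

Call:
jog_arm(
  plan=[
    [0, [0, 0, 0.005], [0, 0, 0]],
    [0, [0, 0, 0.01], [0, 0, 0]],
    [0, [0, 0, 0.01], [0, 0, 0]],
  ],
)

```text
clock: 19.7
position: [606.6, -96.4, 63.0]
ee_rot: [1.0, 0.012, -0.0, -0.0]
contact_force: [0.2, -0.5, 0.1]
gripper_width: 0.1
grasp_force: 0.0
```

Call:
jog_arm(
  plan=[
    [0, [0, 0, 0.005], [0, 0, 0]],
    [0, [0, 0, 0.01], [0, 0, 0]],
    [0, [0, 0, 0.01], [0, 0, 0]],
  ],
)

```text
clock: 20.08
position: [606.8, -96.5, 62.4]
ee_rot: [1.0, 0.012, 0.0, 0.0]
contact_force: [-2.0, 0.7, 3.1]
gripper_width: -0.2
grasp_force: 1.4
```

Call:
jog_arm(
  plan=[
    [0, [0, 0, 0.005], [0, 0, 0]],
    [0, [0, 0, 0.01], [0, 0, 0]],
    [0, [0, 0, 0.01], [0, 0, 0]],
  ],
)

```text
clock: 20.45
position: [606.9, -96.5, 61.9]
ee_rot: [1.0, 0.012, 0.0, 0.0]
contact_force: [-2.2, 0.7, 6.2]
gripper_width: 0.2
grasp_force: 3.0
```

Call:
jog_arm(
  plan=[
    [0, [0, 0, 0.005], [0, 0, 0]],
    [0, [0, 0, 0.01], [0, 0, 0]],
    [0, [0, 0, 0.01], [0, 0, 0]],
  ],
)

```text
clock: 20.82
position: [607.1, -96.5, 61.4]
ee_rot: [1.0, 0.012, 0.001, 0.0]
contact_force: [-2.5, -0.1, 8.9]
gripper_width: -0.1
grasp_force: 4.0
```

Call:
jog_arm(
  plan=[
    [0, [0, 0, 0.005], [0, 0, 0]],
    [0, [0, 0, 0.01], [0, 0, 0]],
    [0, [0, 0, 0.01], [0, 0, 0]],
  ],
)

```text
clock: 21.2
position: [607.2, -96.5, 60.8]
ee_rot: [1.0, 0.012, 0.001, 0.0]
contact_force: [-2.9, 0.9, 9.3]
gripper_width: -0.3
grasp_force: 4.6
```

Call:
jog_arm(
  plan=[
    [0, [0, 0, 0.005], [0, 0, 0]],
    [0, [0, 0, 0.01], [0, 0, 0]],
    [0, [0, 0, 0.01], [0, 0, 0]],
  ],
)

```text
clock: 21.58
position: [607.3, -96.5, 60.6]
ee_rot: [1.0, 0.012, 0.001, 0.0]
contact_force: [-5.0, 2.4, 13.3]
gripper_width: 0.2
grasp_force: 6.6
```

Call:
jog_arm(
  plan=[
    [0, [-0.003, 0, 0.005], [0, 0, 0]],
    [0, [-0.003, 0, 0.01], [0, 0, 0]],
    [0, [-0.003, 0, 0.01], [0, 0, 0]],
  ],
)

```text
clock: 21.95
position: [607.5, -96.5, 59.6]
ee_rot: [1.0, 0.013, 0.002, 0.0]
contact_force: [-2.8, 0.3, 11.5]
gripper_width: 0.0
grasp_force: 5.9
```

Call:
jog_arm(
  plan=[
    [0, [-0.002, 0, 0.005], [0, 0, 0]],
    [0, [-0.002, 0, 0.008], [0, 0, 0]],
    [0, [-0.002, 0, 0.008], [0, 0, 0]],
  ],
)

```text
clock: 22.32
position: [607.7, -96.4, 58.1]
ee_rot: [1.0, 0.012, 0.002, 0.0]
contact_force: [-0.4, 1.6, 9.2]
gripper_width: -0.2
grasp_force: 4.5
```

Call:
jog_arm(
  plan=[
    [0, [0, 0, 0.005], [0, 0, 0]],
    [0, [0, 0, 0.01], [0, 0, 0]],
    [0, [0, 0, 0.01], [0, 0, 0]],
  ],
)

```text
clock: 22.7
position: [607.7, -96.5, 58.0]
ee_rot: [1.0, 0.013, 0.002, 0.0]
contact_force: [-2.8, 1.1, 13.5]
gripper_width: 0.2
grasp_force: 6.7
```

Call:
jog_arm(
  plan=[
    [0, [0, 0, 0.005], [0, 0, 0]],
    [0, [0, 0, 0.008], [0, 0, 0]],
    [0, [0, 0, 0.008], [0, 0, 0]],
  ],
)

```text
clock: 23.08
position: [607.7, -96.5, 57.9]
ee_rot: [1.0, 0.013, 0.002, 0.0]
contact_force: [-3.6, 1.9, 16.6]
gripper_width: 0.2
grasp_force: 8.4
```

Hard on its stop. Lift off and re-test the leaf (it may sit higher now, so approach from further up).

Call:
jog_arm(
  plan=[
    [0, [0, 0, -0.1], [0, 0, 0]],
    [0, [0, 0, -0.35], [0, 0, 0]],
    [0, [-0.1, 0, -0.35], [0, 0, 0]],
    [0, [-0.5, 0, -0.35], [0, 0, 0]],
    [0, [-0.945, 0.01, -0.35], [0, 0, 0]],
    [0, [-0.945, 0.01, -0.35], [0, 0, 0]],
    [0, [-0.945, 0.01, -0.2], [0, 0, 0]],
    [0, [-0.945, 0.01, -0.12], [0, 0, 0]],
    [0, [-0.945, 0.01, -0.1], [0, 0, 0]],
    [0, [-0.945, 0.01, -0.1], [0, 0, 0]],
  ],
)

```text
clock: 24.32
position: [512.0, -99.7, 63.8]
ee_rot: [1.0, 0.012, -0.0, 0.0]
contact_force: [-0.1, -0.9, -0.4]
gripper_width: -0.1
grasp_force: 0.0
```

```bash
python3 - <<'E'
from h import *
d=get_image("side"); P=cloud(d).reshape(-1,3);b=d["img"].max(2).ravel()
S=cloud(dict(np.load("side.npz"))).reshape(-1,3);bs=np.load("side.npz")["img"].max(2).ravel()
for y in(-11,-99,-186):
  for x in(470,485,535,550,607):
    f=lambda P,b:np.round(np.median(q[:,2]),1) if len(q:=P[(abs(P[:,0]-x)<6)&(abs(P[:,1]-y-(x-510)*.026)<8)&(P[:,2]>45)&(P[:,2]<66)&(b>60)])>3 else None
    print(y,x,f(S,bs),f(P,b))
print(read_state()["position"])
E
```

```text
-11 470 55.7 56.0
-11 485 56.0 56.2
-11 535 54.8 55.0
-11 550 54.5 55.1
-11 607 61.2 61.2
-99 470 51.8 60.9
-99 485 51.5 60.7
-99 535 53.1 56.5
-99 550 52.9 55.0
-99 607 63.1 59.7
-186 470 52.7 52.1
-186 485 53.6 None
-186 535 54.3 54.5
-186 550 54.5 54.2
-186 607 62.6 62.8
[512.07561145 -99.7307481   64.20465857]
```

The leaf has risen (mid ~57.5) and the heel stayed ~3.5–4 mm down. Verifying by pressing.

Call:
jog_arm(
  plan=[
    [0, [0, 0, 0.01], [0, 0, 0]],
    [0, [0, 0, 0.02], [0, 0, 0]],
    [0, [0, 0, 0.03], [0, 0, 0]],
    [0, [0, 0, 0.04], [0, 0, 0]],
    [0, [0, 0, 0.04], [0, 0, 0]],
  ],
)

```text
clock: 25.0
position: [511.6, -99.7, 60.4]
ee_rot: [1.0, 0.012, -0.0, 0.0]
contact_force: [0.7, -0.1, -0.1]
gripper_width: -0.4
grasp_force: 0.0
```

Call:
jog_arm(
  plan=[
    [0, [0, 0, 0.005], [0, 0, 0]],
    [0, [0, 0, 0.01], [0, 0, 0]],
    [0, [0, 0, 0.01], [0, 0, 0]],
  ],
)

```text
clock: 25.38
position: [511.7, -99.7, 59.4]
ee_rot: [1.0, 0.012, -0.0, 0.0]
contact_force: [-0.8, -0.6, -0.9]
gripper_width: 0.5
grasp_force: 0.0
```

Call:
jog_arm(
  plan=[
    [0, [0, 0, 0.005], [0, 0, 0]],
    [0, [0, 0, 0.01], [0, 0, 0]],
    [0, [0, 0, 0.01], [0, 0, 0]],
  ],
)

```text
clock: 25.75
position: [511.7, -99.8, 58.3]
ee_rot: [1.0, 0.012, -0.0, 0.0]
contact_force: [-0.3, 0.1, -0.5]
gripper_width: 0.2
grasp_force: 0.0
```

Call:
jog_arm(
  plan=[
    [0, [0, 0, 0.005], [0, 0, 0]],
    [0, [0, 0, 0.008], [0, 0, 0]],
    [0, [0, 0, 0.008], [0, 0, 0]],
  ],
)

```text
clock: 26.12
position: [511.8, -99.7, 57.7]
ee_rot: [1.0, 0.012, 0.0, 0.0]
contact_force: [0.4, -0.1, 0.9]
gripper_width: -0.0
grasp_force: 0.3
```

Call:
jog_arm(
  plan=[
    [0, [0, 0, 0.005], [0, 0, 0]],
    [0, [0, 0, 0.008], [0, 0, 0]],
    [0, [0, 0, 0.008], [0, 0, 0]],
  ],
)

```text
clock: 26.5
position: [511.7, -99.7, 57.0]
ee_rot: [1.0, 0.012, 0.0, 0.0]
contact_force: [-0.5, -0.2, 1.9]
gripper_width: -0.2
grasp_force: 1.2
```

Call:
jog_arm(
  plan=[
    [0, [0, 0, 0.005], [0, 0, 0]],
    [0, [0, 0, 0.008], [0, 0, 0]],
    [0, [0, 0, 0.008], [0, 0, 0]],
  ],
)

```text
clock: 26.88
position: [511.7, -99.8, 56.2]
ee_rot: [1.0, 0.012, -0.0, 0.0]
contact_force: [-0.9, 0.5, 4.4]
gripper_width: 0.1
grasp_force: 2.2
```

Call:
jog_arm(
  plan=[
    [0, [0, 0, 0.003], [0, 0, 0]],
    [0, [0, 0, 0.006], [0, 0, 0]],
    [0, [0, 0, 0.006], [0, 0, 0]],
    [0, [0, 0, 0.006], [0, 0, 0]],
  ],
)

```text
clock: 27.38
position: [511.6, -99.8, 55.7]
ee_rot: [1.0, 0.012, -0.0, 0.0]
contact_force: [-1.7, 0.3, 7.0]
gripper_width: -0.3
grasp_force: 3.0
```

It holds: ~2 mm at 6 N. Letting go and lifting clear.

Call:
jog_arm(
  plan=[
    [0, [0, 0, 0], [0, 0, 0]],
    [0, [0, 0, 0], [0, 0, 0]],
    [0, [0, 0, -0.05], [0, 0, 0]],
    [0, [0, 0, -0.3], [0, 0, 0]],
    [0, [0, 0, -0.7], [0, 0, 0]],
    [0, [0, 0, -1], [0, 0, 0]],
    [0, [0, 0, -1], [0, 0, 0]],
    [0, [0, 0, -1], [0, 0, 0]],
  ],
)

```text
clock: 28.38
position: [511.0, -99.6, 154.5]
ee_rot: [1.0, 0.012, -0.001, -0.0]
contact_force: [0.1, 0.8, 0.4]
gripper_width: 0.8
grasp_force: 0.0
```

```bash
python3 - <<'E'
from h import *
s=read_state();print(s["position"],s["contact_force"],np.abs(s["joint_vel"]).max())
P=cloud(get_image("side")).reshape(-1,3)
for x in(470,485,535,607):
  q=P[(abs(P[:,0]-x)<6)&(abs(P[:,1]+99-(x-510)*.026)<8)&(P[:,2]>45)&(P[:,2]<66)];print(x,np.median(q[:,2]))
print(job_done())
E
```

```text
[511.02807635 -99.6060635  154.49059336] [0.11904085 0.781246   0.4162283 ] 0.014392637423145952
470 60.66895271911642
485 59.382781713674945
535 56.47330339044112
607 59.66827703157213
the job is handed in; nothing more can be done
None
```

The loose clip was the one in the middle bay (about 8 mm at 6 N); I pushed its heel down until it snapped home, and its leaf then gave only about 2 mm at 6–7 N. The outer two were sound (1.2–1.3 mm), their heels untouched, and the job is handed in at 28 s with the arm clear.

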